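Hold the green witness glass in the light path of the transmission meter

TASK

Three coated witness glasses from the spray line stand in a black carrier on the belt. Lift out the green-coated one by its two frosted narrow sides only, never touching its broad faces, turn it so that its coated face looks at the lamp of the transmission meter, and lower it upright into the meter's well. The sprung shutter at the bottom pushes it back up, so press it gently down until the shutter is fully open and finish while holding it there steadily in the gripper; leave the other glasses, the bottle and the handset alone.

Things in the scene. Friction and masses are not known exactly. Their poses are not given: they have to be found in the camera images.
- glass_green: Witness glass with a green coat: flat block 44 mm wide (own x), 10 thick (own y), 100 tall (own z), about 0.11 kg. Origin: centre of the underside. Only the broad face towards own -y is coated; the other is bare glass. The narrow sides (own +x, -x) and the top edge are frosted white. In the carrier the coat looks to the robot's right, so it needs about a half turn for the meter.
- glass_green_coat (a point): Centre of the part of the green coat that the light must cross: on the coated broad face of the green glass, 32 mm above its underside, 5 mm from the mid plane. Axes as the glass.
- glass_green_side_a: Frosted narrow side of the green glass towards its own -x, 10 mm thick and 100 mm tall: one of the two faces to grip. Same origin and axes as glass_green; the gripped surface lies 22 mm from it along own -x.
- glass_green_side_b: Frosted narrow side of the green glass towards its own +x: the other face to grip. Same origin and axes as glass_green; the gripped surface lies 22 mm from it along own +x.
- glass_green_pane: The clear pane of the green glass with both broad faces, between the frosted sides, not to be touched by the fingers. Same origin and axes as glass_green.
- glass_brown: Witness glass of the same size with a dark brown coat, standing in another slot of the carrier; stays there. Origin and axes as the green one.
- glass_gold: Witness glass of the same size with a gold coat, standing in another slot of the carrier; stays there. Origin and axes as the green one.
- carrier: Black fixed carrier with aluminium end plates 39 mm high, 72 (own x) x 156 (own y) mm; origin: centre of the underside. Three slots 50 mm apart along own y; the glasses stand in any order on its floor, 10 mm up, axes parallel to the carrier's, all coats to own -y. Cheeks hold their narrow sides up to 36 mm with 3 mm play along own x, 1.7 along own y; above that they are free, tops at 110 mm.
- meter: Fixed transmission meter: dark base 104 (own x) x 180 (own y) mm with two light grey turrets 80 mm high; origin: centre of the underside. Lamp turret at own +y (robot's left), with aluminium fins on top up to 90 mm; receiver turret with a small screen on its front at own -y. Between them is the open well for the glass.
- well_mouth (a point): Middle of the open mouth of the well, on its vertical axis, 80 mm above the meter's origin, axes as the meter. The well is 15 mm wide along own y and 49 mm along own x, with sloping steel lead-in lips 6 mm wider each way, up to 87 mm above the meter's origin. The glass goes in with its width along own x and its coat to the lamp: glass own -y towards meter own +y.
- beam (a point): Middle of the light beam in the well of the meter, on the vertical axis of the well 62 mm above the meter's origin; the beam runs along own y (the meter's axes).
- shutter (a joint): Sprung shutter in the meter: metres it has been pushed down, 0 (up, shut) to 0.018 (on its stop). From 0.012 the receiver's eye is fully clear. The spring pushes up with 3 N at 0 and 5.2 N at 0.018, more than the weight of a glass, so it stays up unless pressed. A red tab in the slot at the front of the well moves with it.
- shutter_foot (a point): Middle of the flat top of the shutter's foot, on which the underside of the glass presses: 48 mm above the meter's origin while the shutter is up, 30 mm when it is on its stop.
- loose_bottle: Empty green bottle, 46 x 68 x 198 mm, standing loose on the belt to the left of the carrier. Origin: centre of its base.
- handset: Black flat handset, 72 x 150 x 9 mm, lying loose on the table in front of the belt. Origin: centre of its underside.
Not all that is in view belongs to the job. What is shaped like the glass_brown but blue or red is not meant.

How it is judged (in metres and radians):
On the way:
1. the green glass is lifted clear of the carrier, gripped by both frosted narrow sides (contact force between the fingers and glass_green_side_a above 1 N and contact force between the fingers and glass_green_side_b above 1 N and z of glass_green in the frame of carrier above 0.045 m), for 0.2 s.
At the end, for the whole second after the job is handed in: Both frosted sides gripped; green glass at rest in the well: within 6 mm of its axis, underside 22 mm or more below the beam, upright within 0.12 rad, coat on the lamp side, shutter 12 mm or more down. Other glasses moved under 10 mm, bottle and handset under 20 mm and not tipped (contact force between the fingers and glass_green_side_a above 1 N and contact force between the fingers and glass_green_side_b above 1 N and value of joint shutter above 0.012 m and z of glass_green in the frame of beam below -0.022 m and horizontal distance between glass_green and beam below 0.006 m and y of glass_green_coat in the frame of beam above 0 m and angle between glass_green's own z axis and vertical below 0.12 rad and linear speed of glass_green below 0.02 m/s and angle between each of glass_brown, glass_gold, loose_bottle's own z axis and vertical below 0.2 rad and distance of each of glass_brown, glass_gold from where it was at the start of the episode below 0.01 m and distance of each of loose_bottle, handset from where it was at the start of the episode below 0.02 m); the arm keeps its last pose, push and grip.
It fails at once if the gripper or the arm touches the broad faces of the green glass (contact force between any of the fingers, the arm and glass_green_pane above 0.3 N).
It fails at once if the green glass is rammed or pressed into the meter with more than 40 N (contact force between any of meter, shutter and glass_green above 40 N).
It fails at once if the brown or the gold glass is disturbed (distance of any of glass_brown, glass_gold from where it was at the start of the episode above 0.01 m).
It fails at once if the bottle or the handset is disturbed (distance of any of loose_bottle, handset from where it was at the start of the episode above 0.02 m or angle between loose_bottle's own z axis and vertical above 0.2 rad).
It also fails if it takes over 45 s, if anything falls off the work surface, if the arm or the gripper's body presses on something with over 40 N, if the wrist force passes 120 N, or if a joint passes its speed limit or range.

ROBOT

A 6-joint arm with a two-finger parallel gripper is mounted at the origin on a cart in front of the work surface, level with it; the furniture and walls round the work are solid. World frame = base frame: x ahead of the robot, y to its left, z up, the work surface at z = 0. Lengths are in m, angles in degrees, forces in N, time in s.
With the tool pointing down it reaches from about 0.325 to 0.75 m from the base axis. Payload 7.6 kg.
Tool frame: the origin (TCP) lies between the finger pads; the fingertips stand bot.finger_overhang ahead of it and the grasp point (between the pads) is the TCP (bot.finger_overhang is the distance from the TCP to the fingertips, in m); z points along the fingers, y is the direction in which the jaws open and shut (so a half turn about z gives the same grasp; the last joint's range is limited). The gripper opens to 85 mm and grips with 20 to 120 N. Pads are 22 mm wide; open, the fingers measure 114 mm over their backs; the gripper's body (76 mm by 85 mm) begins 54 mm behind the grasp point. The pads swing forward as they close: fully open they stand 13 mm farther back than shut.
Start: joints at [61.06, 2.991, 80.254, -0, 96.75, -4.028], TCP at [0.221, 0.476, 0.25] pointing down, gripper open.
Joint ranges: [-166.34, 166.34], [-52.06, 124.39], [6.96, 135.62], [-60.46, 240.46], [14.63, 156.25], [-167.68, 167.68]. Speed limits (degrees/s): [147.25, 147.25, 172.46, 180, 180, 180].

INTERFACE

Orientations are given as [roll, pitch, yaw] about the fixed x, y, z axes, in that order (R = Rz(yaw) Ry(pitch) Rx(roll)).
In Python, from bench import bot gives the robot as it stands.
- The arm moves only by the tool drive_tool, never from a script. Its argument "plan" is a list of rows, each a list of 3 entries, a list of its own where there are three numbers: the turn, a rotation vector about the tool's x, y, z in degrees, then the shift along the tool's x, y, z in mm, then the closure, from -1 (fully open) to 1 (shut). In form: [[[wx, wy, wz], [x, y, z], grip], ...]. A call has 1 to 20 rows; each row shifts and turns the commanded pose from where the row before left it, along the tool's axes as they then stand; what a row does not reach is not made up. A row lasts 1/10 s, in which the tool goes at most 50 mm and 8.59 degrees, less where a joint would pass 70% of its speed; a pose out of reach is approached as far as the arm can. A call with a gripper value outside its range is refused whole. The fingers move at their own pace and stop on an object; "force" is the grip in N (left out, the last holds). Time passes only in rows, so rows that do not move let the fingers close. It gives the time, the measured TCP pose, the force and the opening at its end, in the units of the state.
- bot.get_obs(): the state, without advancing time (a new reading comes with each control period).
- bot.snapshot(name): name is "scene" or "top"; returns the picture (384x512x3 uint8, red, green, blue); there is no depth.
- bot.get_calibration(name): a dict with "camera_matrix" (3x3 intrinsics, pixels), "distortion" ([k1, k2, p1, p2, k3] as OpenCV has them; the pictures are not rectified), "R" (3x3) and "t" (3): a world point X has camera coordinates R X + t. Camera axes: x right, y down, z forward; pixel columns grow to the right and rows downward; lengths in m; the calibration is good to about 2 mm. A picture is of the moment at which its call begins. get_calibration takes no time and is no camera call.
- bot.close_job(): hands the job in, once; it reports no verdict.
Trained networks look in the newest picture that a camera, given by its name, has taken for a name from the list of things; names that differ only in an ending like _2 or _b are one class to them, and where a whole thing is asked for, a point or a joint stands for the part that bears it (a point fixed in the world has none). Each returns a list of dicts, best first, with "confidence" (0 to 1); they miss things now and then, are a little off and sometimes report something else, mostly with a low value. They report only what shows in the picture. A call takes as long as a camera call. They do not tell look-alikes from the thing itself.
- bot.spot_in(target, camera): "at" ([column, row] in pixels, amid what is visible of it).
- bot.spot_point(target, camera): "at" ([column, row] in pixels: a listed point, or the origin of a listed thing).
The state is a dict: "time_s": time; "q": joint angles; "qvel": joint speeds; "joint_efforts": joint torques, N m; "tool_pos": TCP position; "tcp_rot": TCP orientation; "force": force on the tool from outside, world axes, zero at the start; "ft_torque": the same for the moment, N m; "opening": finger opening in m.
Only numpy, scipy, OpenCV 4.12 (cv2) and the standard library are available. Lean on these libraries where they do the work, as an engineer would, in place of code of your own. Each camera call takes 0.05 s, during which the arm holds its last target. There are 200 camera calls.

## Working session

There is one attempt and no reset: what is moved stays moved. The work goes in short steps, Python scripts to look and compute and a tool call to move; the robot and the scene stay as the last step left them, time stands still between calls to the robot, and variables do not carry over. Pictures are saved under pics/ and viewed, about 8 in all and at most 12, crops included, and the job is handed in when it is done.

Besides the shell and the picture viewer there is one more tool, called as name([rows], argument=value, ...), one row to a line, values as JSON. drive_tool: Moves the arm, as the interface text tells. Its arguments: {"type":"object","properties":{"plan":{"type":"array"},"force":{"type":"number"}},"required":["plan"]}

```bash
ls; mkdir -p pics; python3 - <<'E'
from bench import bot
import cv2,numpy as np
o=bot.get_obs();print(o, bot.finger_overhang)
for c in("scene","top"):
    im=bot.snapshot(c);cv2.imwrite(f"pics/{c}0.png",im[:,:,::-1])
    k=bot.get_calibration(c);print(c,k)
    for t in("glass_green","glass_brown","glass_gold","carrier","meter","well_mouth","beam","shutter_foot","loose_bottle","handset","glass_green_coat"):
        try:print(t,[(np.round(d["at"],1).tolist(),round(d["confidence"],2)) for d in bot.spot_point(t,c)[:3]])
        except Exception as e:print(t,e)
a=cv2.imread("pics/scene0.png");b=cv2.imread("pics/top0.png")
E
```

```text
pics
{'time_s': 0.0, 'q': array([ 6.10610909e+01,  3.02733909e+00,  8.03133311e+01,  8.79369836e-04,
        9.67500224e+01, -4.02714173e+00]), 'qvel': array([ 0.06011577,  0.09207387, -0.03901708,  0.04527552,  0.01468477,
       -0.1111801 ]), 'joint_efforts': array([-1.01123198e-03, -3.81669831e+01, -3.60185659e+01, -1.19572119e-04,
        6.09878189e-03, -2.11620323e-05]), 'tool_pos': array([0.22097793, 0.47592643, 0.24946856]), 'tcp_rot': array([-1.79909593e+02, -7.24052839e-03,  1.55088330e+02]), 'force': array([ 0.09380683,  0.49681864, -0.16978806]), 'ft_torque': array([-0.0018272 ,  0.00212462,  0.00314416]), 'opening': 0.08531721379576594} 0.019
scene {'camera_matrix': array([[383.62093587,   0.        , 258.71156878],
       [  0.        , 383.62093587, 186.01285281],
       [  0.        ,   0.        ,   1.        ]]), 'distortion': array([-0.01637948,  0.        ,  0.        ,  0.        ,  0.        ]), 'R': array([[ 0.76954658, -0.63858774,  0.00193887],
       [-0.48127431, -0.58196225, -0.65551123],
       [ 0.41972978,  0.5035133 , -0.75518293]]), 't': array([-0.40
[... 732 characters left out ...]
 0.01476044, -0.99985444, -0.00855774],
       [-0.99572089, -0.01391749, -0.09135763],
       [ 0.09122523,  0.0098696 , -0.99578138]]), 't': array([-0.00941331,  0.52051995,  0.96151395])}
glass_green [([239.1, 210.5], 0.53)]
glass_brown [([315.2, 201.4], 0.68), ([208.1, 198.0], 0.65), ([297.7, 137.4], 0.56)]
glass_gold [([274.3, 206.8], 0.62)]
carrier [([258.2, 207.2], 0.8)]
meter [([338.1, 246.3], 0.81)]
well_mouth [([347.9, 247.2], 0.87), ([156.7, 185.3], 0.41)]
beam [([344.7, 245.9], 0.92), ([259.6, 205.1], 0.64)]
shutter_foot [([342.8, 245.4], 0.45)]
loose_bottle [([158.8, 187.8], 0.94)]
handset [([181.9, 239.4], 0.66)]
glass_green_coat [([261.1, 206.7], 0.64), ([243.5, 207.9], 0.44)]
```

```bash
python3 - <<'E'
import cv2
a=cv2.imread("pics/scene0.png")[80:340,140:400];b=cv2.imread("pics/top0.png")[110:300,120:400]
cv2.imwrite("pics/sc_crop.png",cv2.resize(a,None,fx=2.3,fy=2.3,interpolation=cv2.INTER_CUBIC))
cv2.imwrite("pics/top_crop.png",cv2.resize(b,None,fx=2.8,fy=2.8,interpolation=cv2.INTER_CUBIC))
E
```

```text
(no output)
```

View pics/sc_crop.png

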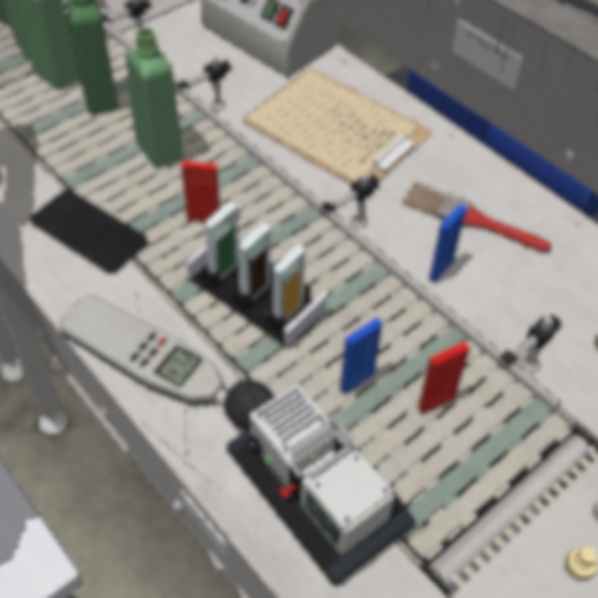

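View pics/top_crop.png

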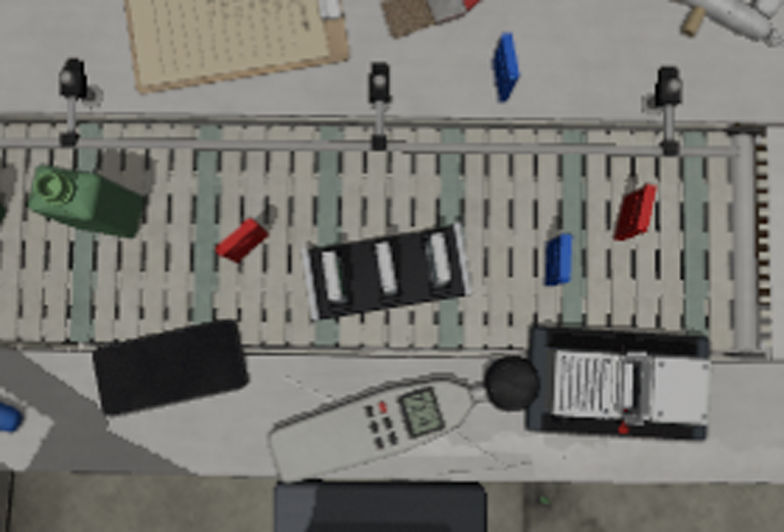

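The target is the green glass, the leftmost of the three in the carrier (scene px ≈(237,187), top px ≈(239,208)). It stands between the carrier's aluminium end plates, and its green coat shows in the scene view. The blue and red blocks and the green bottle (top ≈(155,182)) are not meant. The meter is at top px ≈(341,247). Next I'll view an enlarged crop to confirm this and read off the corners.

```bash
python3 - <<'E'
import cv2,numpy as np
def crop(f,x0,y0,w,h,s,n):
    a=cv2.imread(f)[y0:y0+h,x0:x0+w];a=cv2.resize(a,None,fx=s,fy=s,interpolation=cv2.INTER_CUBIC)
    for i in range(0,w):
        if (x0+i)%10==0:
            cv2.line(a,(int((i+.5)*s),0),(int((i+.5)*s),h*s),(0,255,255),1);cv2.putText(a,str(x0+i),(int((i+.5)*s),10),0,.35,(255,0,255),1)
    for i in range(0,h):
        if (y0+i)%10==0:
            cv2.line(a,(0,int((i+.5)*s)),(w*s,int((i+.5)*s)),(0,255,255),1);cv2.putText(a,str(y0+i),(0,int((i+.5)*s)),0,.35,(255,0,255),1)
    return a
t="pics/top0.png";s="pics/scene0.png"
A=crop(t,224,184,66,42,12,0);cv2.imwrite("pics/a.png",A)
cv2.imwrite("pics/b.png",crop(t,304,222,72,48,11,0))
cv2.imwrite("pics/c.png",crop(s,215,160,72,75,8,0))
cv2.imwrite("pics/d.png",crop(s,232,244,90,90,6,0)) 
E
```

```text
(no output)
```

View pics/a.png

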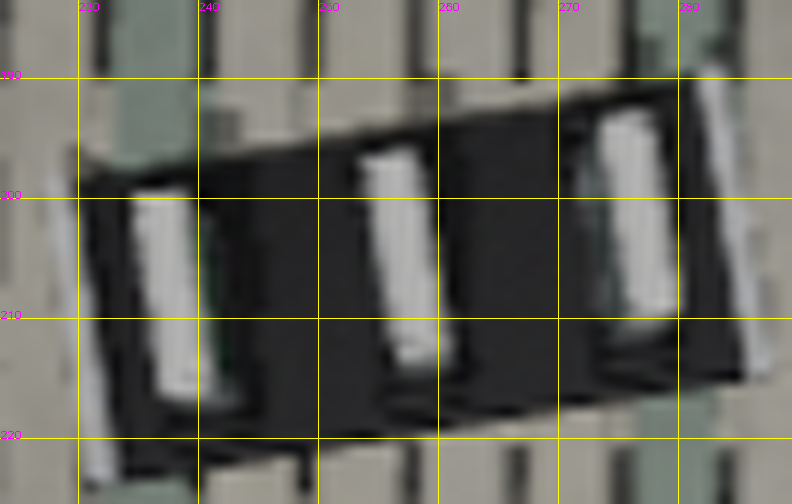

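View pics/b.png

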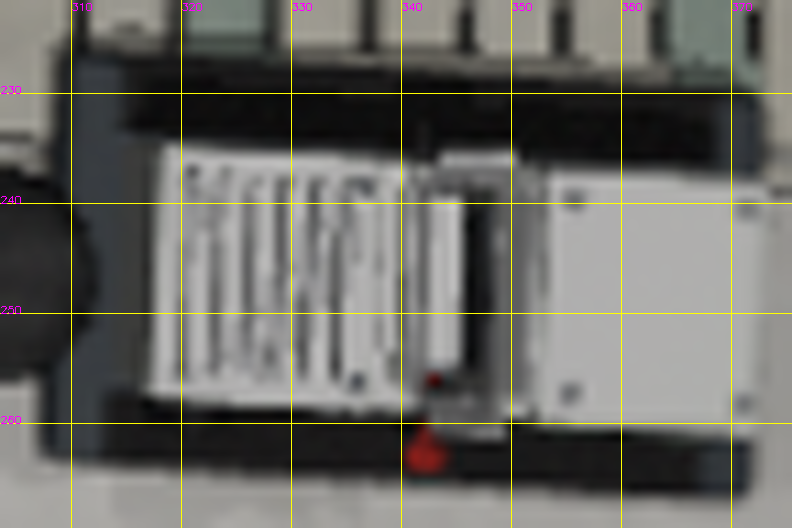

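View pics/c.png

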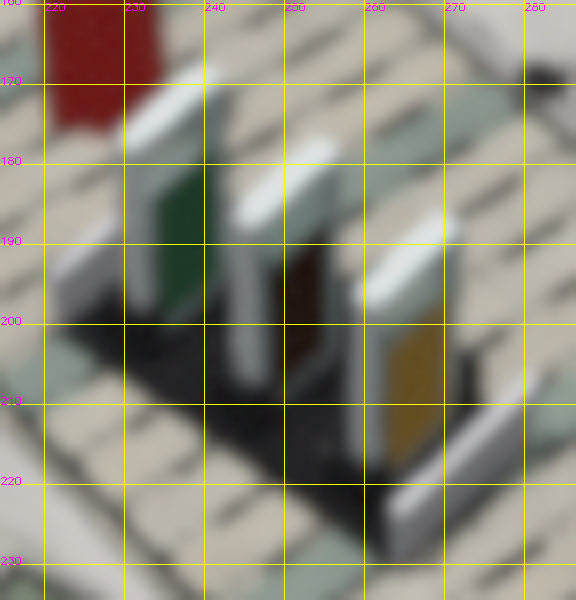

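View pics/d.png

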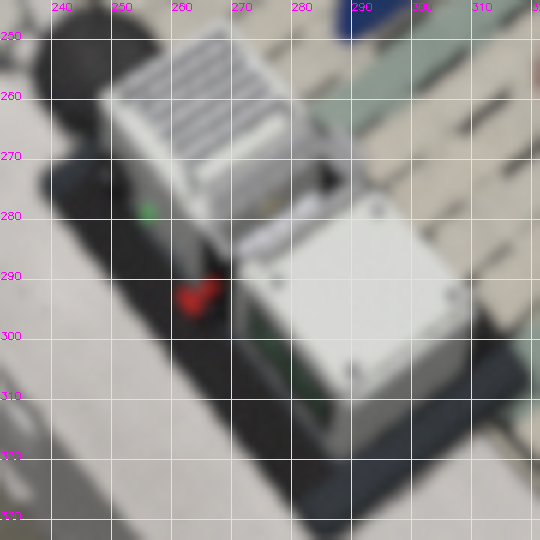

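The crops confirm it: the green coat is on the leftmost carrier glass, at scene (236,187), with its top edge from (230,177) to (241,168). Now I'll fit both fixtures to corners read from both views.

```bash
cat > h.py <<'E'
from bench import bot
import cv2,numpy as np
from scipy.optimize import least_squares
K={c:bot.get_calibration(c) for c in("scene","top")}
def proj(c,X):
    k=K[c];return cv2.projectPoints(np.atleast_2d(X).astype(float),cv2.Rodrigues(k["R"])[0],k["t"],k["camera_matrix"],k["distortion"])[0][:,0]
def place(p,X):
    c,s=np.cos(p[3]),np.sin(p[3]);X=np.atleast_2d(X);return np.c_[c*X[:,0]-s*X[:,1]+p[0],s*X[:,0]+c*X[:,1]+p[1],X[:,2]+p[2]]
E
cat > fit.py <<'E'
from h import *
car=[("top",(.036,.078,.039),(227.6,197)),("top",(-.036,.078,.039),(230.3,224)),("top",(.036,-.078,.039),(284.3,189)),("top",(-.036,-.078,.039),(288,214.5)),
("scene",(-.036,-.078,.039),(264,224)),("scene",(.036,-.078,.039),(281.5,207)),("scene",(-.036,.078,.039),(221.3,194)),
("top",(0,.05,.11),(237.9,208.2)),("top",(0,0,.11),(257.4,205.2)),("top",(0,-.05,.11),(276.8,201.9)),
("scene",(0,.05,.11),(235.6,173)),("scene",(0,0,.11),(250,182.3)),("scene",(0,-.05,.11),(265,192.2))]
def go(rows,f,p0):
    r=lambda p:np.concatenate([proj(c,place(p[:4],X(p) if callable(X) else X))[0]-u for c,X,u in rows])
    s=least_squares(r,p0,loss="soft_l1");e=r(s.x).reshape(-1,2)
    print(f,np.round(s.x,4),"yaw",np.degrees(s.x[3]).round(2))
    for (c,X,u),d in zip(rows,e):print("  ",c,u,d.round(1))
    return s.x
pc=go(car,"carrier",[.5,0,0,.1])
m=[]
B=lambda sx,sy:(lambda p:(sx*.052,sy*.09,p[4]))
for c,sx,sy,u in[("top",1,1,(309,226.3)),("top",-1,1,(307.3,263.5)),("top",-1,-1,(371.5,266.5)),("top",1,-1,(373,230)),("scene",-1,1,(238,274)),("scene",-1,-1,(286,333)),("scene",1,-1,(319,306))]:m.append((c,B(sx,sy),u))
T=lambda sx,i:(lambda p:(sx*p[5],p[i],.08))
for c,sx,i,u in[("top",1,6,(353.5,237.3)),("top",1,7,(373,238.3)),("top",-1,7,(371.3,261.3)),("top",-1,6,(351.5,260)),("scene",1,6,(293,273)),("scene",1,7,(309,294)),("scene",-1,7,(288,315)),("scene",-1,6,(270.5,287))]:m.append((c,T(sx,i),u))
pm=go(m,"meter",[.38,-.25,0,0,.02,.03,-.02,-.08])
for c in("top","scene"):
    g=place(pc,[(0,.05,.01),(0,.05,.11)]);print(c,"green",proj(c,g).round(1).tolist(),"mouth/beam/tab",proj(c,place(pm,[(0,0,.08),(0,0,.062)])).round(1).tolist())
    print(" lips",proj(c,place(pm,[(a,b,.087) for a in(.0305,-.0305) for b in(.0135,-.0135)])).round(1).tolist(),"slot",proj(c,place(pm,[(a,b,.08) for a in(.0245,-.0245) for b in(.0075,-.0075)])).round(1).tolist())
print("green world",place(pc,[(0,.05,.01)]),"mouth",place(pm,[(0,0,.08)]))
E
python3 fit.py
```

```text
carrier [ 0.4879 -0.0077 -0.0022  0.1683] yaw 9.64
   top (227.6, 197) [0.1 0.5]
   top (230.3, 224) [ 1.2 -0.5]
   top (284.3, 189) [-0.5 -0.2]
   top (288, 214.5) [0.  0.2]
   scene (264, 224) [-0.3  0. ]
   scene (281.5, 207) [-0.2  0.1]
   scene (221.3, 194) [-1.4 -0.7]
   top (237.9, 208.2) [ 0.3 -0.8]
   top (257.4, 205.2) [ 0.3 -0.8]
   top (276.8, 201.9) [ 0.3 -0.5]
   scene (235.6, 173) [-0.3  0.1]
   scene (250, 182.3) [-0.3  0.2]
   scene (265, 192.2) [-0.2  0.2]
meter [ 0.3796 -0.2384 -0.002  -0.0466  0.0173  0.0299 -0.0148 -0.0712] yaw -2.67
   top (309, 226.3) [-0.1 -0.4]
   top (307.3, 263.5) [-0.2  0.1]
   top (371.5, 266.5) [0.3 0.8]
   top (373, 230) [ 0.1 -0.3]
   scene (238, 274) [-2.4 -0.5]
   scene (286, 333) [-2.1  1.4]
   scene (319, 306) [0.8 0.3]
   top (353.5, 237.3) [-1.6 -0.6]
   top (373, 238.3) [ 0.4 -0.3]
   top (371.3, 261.3) [ 1.3 -0.2]
   top (351.5, 260) [-0.5 -0.2]
   scene (293, 273) [-0.6  0.9]
   scene (309, 294) [ 0.7 -0.9]
   scene (288, 315) [-0.  -5.4]
   scene (270.5, 287) [0.5 2.2]
top green [[240.3, 209.4], [238.2, 207.4]] mouth/beam/tab [[345.8, 247.9], [344.2, 247.5]]
 lips [[341.8, 235.9], [352.2, 236.5], [340.8, 259.7], [351.2, 260.3]] slot [[343.4, 238.3], [349.1, 238.6], [342.6, 257.2], [348.3, 257.6]]
scene green [[236.9, 197.5], [235.3, 173.1]] mouth/beam/tab [[277.6, 276.5], [277.2, 280.3]]
 lips [[284.6, 263.0], [292.5, 271.8], [262.7, 278.1], [270.5, 287.4]] slot [[284.1, 268.0], [288.4, 272.8], [266.6, 280.1], [270.9, 285.2]]
green world [[0.47948382 0.04162939 0.00784952]] mouth [[ 0.37962789 -0.23837183  0.077954  ]]
```

drive_tool([
  [[0,0,7.92],[0,0,0],-1],
  [[0,0,7.92],[0,0,0],-1],
  [[0,0,7.92],[0,0,0],-1],
  [[0,0,7.92],[0,0,0],-1],
  [[0,0,7.92],[0,0,0],-1],
  [[0,0,7.92],[0,0,0],-1],
  [[0,0,7.92],[0,0,0],-1],
  [[0,0,0],[-20,8,0],-1],
  [[0,0,0],[-36,14,0],-1],
  [[0,0,0],[-40,16,0],-1],
  [[0,0,0],[-40,16,0],-1],
  [[0,0,0],[-40,16,0],-1],
  [[0,0,0],[-40,16,0],-1],
  [[0,0,0],[-40,16,0],-1],
  [[0,0,0],[-40,16,0],-1],
  [[0,0,0],[-40,16,0],-1],
  [[0,0,0],[-40,16,0],-1],
  [[0,0,0],[-40,16,0],-1],
  [[0,0,0],[-36,0,0],-1],
  [[0,0,0],[-20,0,0],-1],
], force=30)

```text
time_s: 3.2
tool_pos: [0.4643, 0.0362, 0.2501]
tcp_rot: [-180.0, 0.0, 99.5]
force: [-0.7, 0.4, -0.2]
opening: 0.0854
```

drive_tool([
  [[0,0,0],[1,8,15],-1],
  [[0,0,0],[2,8,30],-1],
  [[0,0,0],[0,0,30],-1],
  [[0,0,0],[0,0,20],-1],
  [[0,0,0],[0,0,5],-1],
  [[0,0,0],[0,0,0],-1],
])

```text
time_s: 3.8
tool_pos: [0.479, 0.0443, 0.1501]
tcp_rot: [-179.9, -0.0, 99.6]
force: [-0.0, 0.0, 0.5]
opening: 0.0854
```

```bash
python3 - <<'E'
from h import *
o=bot.get_obs();print(o["tool_pos"],o["tcp_rot"],o["q"].round(1))
out=[]
for c,(x,y,w,h) in(("top",(200,150,110,110)),("scene",(190,110,110,110))):
    im=bot.snapshot(c)[:,:,::-1].copy();a=cv2.resize(im[y:y+h,x:x+w],None,fx=3.6,fy=3.6,interpolation=cv2.INTER_CUBIC)
    P=place([.4795,.0416,0,np.radians(9.64)],[(s*.022,d,z) for s in(1,-1) for d in(.005,-.005) for z in(.11,)])
    for u in proj(c,P):cv2.circle(a,tuple(int(v) for v in (u-[x-.5,y-.5])*3.6),3,(255,0,255),1)
    out.append(a)
cv2.imwrite("pics/e.png",np.hstack(out))
E
```

```text
[0.47898088 0.04432864 0.15013778] [-1.79949494e+02 -1.29467085e-02  9.96493058e+01] [ 0.9 -0.9 95.8  0.  85.2 -8.8]
```

View pics/e.png

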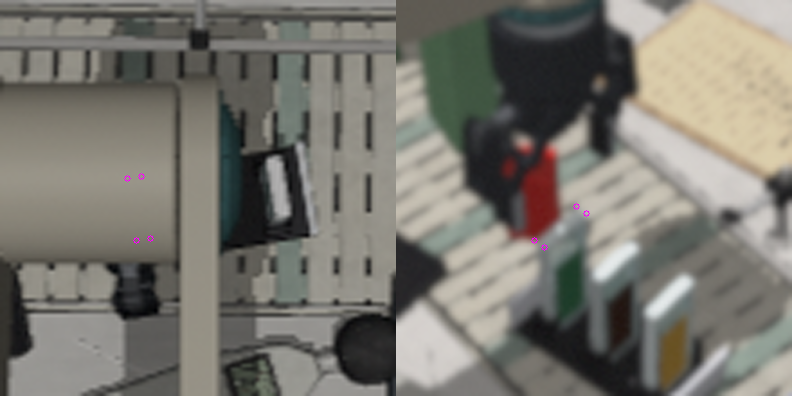

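```bash
python3 - <<'E'
from h import *
o=bot.get_obs();x,y,w,h=205,120,75,90;c="scene"
im=bot.snapshot(c)[:,:,::-1].copy();a=cv2.resize(im[y:y+h,x:x+w],None,fx=6.5,fy=6.5,interpolation=cv2.INTER_CUBIC)
tp=o["tool_pos"]
for z,col in((-.006,(255,0,255)),(.007,(0,255,255)),):
  P=place([*tp,np.radians(9.65)],[(s*r,d,z) for s in(1,-1) for r in(.0425,.057) for d in(.011,-.011)])
  for u in proj(c,P):cv2.circle(a,tuple(int(v) for v in (u-[x-.5,y-.5])*6.5),3,col,1)
P=place([.4795,.0416,0,np.radians(9.64)],[(s*.022,d,.11) for s in(1,-1) for d in(.005,-.005)])
for u in proj(c,P):cv2.circle(a,tuple(int(v) for v in (u-[x-.5,y-.5])*6.5),3,(255,255,0),1)
cv2.imwrite("pics/f.png",a)
E
```

```text
(no output)
```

View pics/f.png

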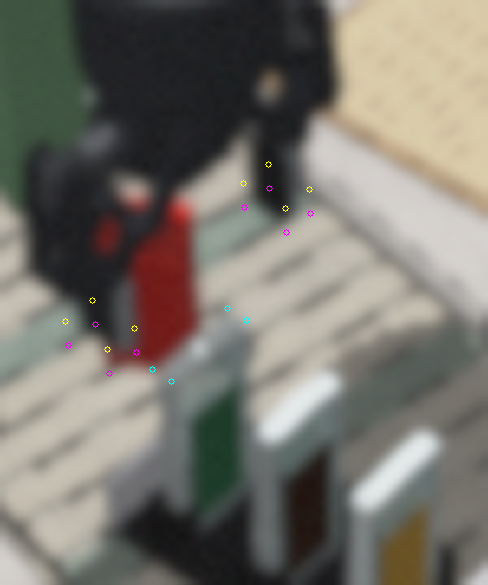

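drive_tool([
  [[0,0,0],[-2.7,0,0],-1],
  [[0,0,0],[0,0,10],-1],
  [[0,0,0],[0,0,16],-1],
  [[0,0,0],[0,0,16],-1],
  [[0,0,0],[0,0,10],-1],
  [[0,0,0],[0,0,4],-1],
  [[0,0,0],[0,0,0],-1],
  [[0,0,0],[0,0,0],0.2],
  [[0,0,0],[0,0,0],0.2],
  [[0,0,0],[0,0,0],1],
  [[0,0,0],[0,0,0],1],
  [[0,0,0],[0,0,0],1],
  [[0,0,0],[0,0,0],1],
  [[0,0,0],[0,0,0],1],
  [[0,0,0],[0,0,0],1],
  [[0,0,0],[0,0,0],1],
], force=30)

```text
time_s: 5.55
tool_pos: [0.4799, 0.0417, 0.095]
tcp_rot: [179.9, 0.0, 99.7]
force: [-2.0, -0.2, 6.0]
opening: 0.0437
```

drive_tool([
  [[0,0,0],[0,0,-5],1],
  [[0,0,0],[0,0,-10],1],
  [[0,0,0],[0,0,-15],1],
  [[0,0,0],[0,0,-20],1],
  [[0,0,0],[0,0,-20],1],
  [[0,0,0],[0,0,-20],1],
  [[0,0,0],[0,0,-20],1],
  [[0,0,0],[0,0,-15],1],
  [[0,0,0],[0,0,-10],1],
  [[0,0,0],[0,0,-5],1],
  [[0,0,0],[0,0,0],1],
  [[0,0,0],[0,0,0],1],
])

```text
time_s: 6.75
tool_pos: [0.4794, 0.0417, 0.2335]
tcp_rot: [-179.9, -0.0, 99.6]
force: [-0.5, -0.8, -1.4]
opening: 0.0434
```

drive_tool([
  [[0,0,0],[-12,-7,0],1],
  [[0,0,0],[-20,-11,0],1],
  [[0,0,0],[-24,-14,0],1],
  [[0,0,0],[-27,-15,0],1],
  [[0,0,0],[-27,-15,0],1],
  [[0,0,0],[-27,-15,0],1],
  [[0,0,0],[-27,-15,0],1],
  [[0,0,0],[-27,-15,0],1],
  [[0,0,0],[-27,-15,0],1],
  [[0,0,0],[-22,-12,0],1],
  [[0,0,0],[-14,-8,0],1],
  [[0,0,0],[-6,-4,0],1],
  [[0,0,0],[0,0,0],1],
  [[0,0,4],[0,0,0],1],
  [[0,0,8],[0,0,0],1],
  [[0,0,8],[0,0,0],1],
  [[0,0,8],[0,0,0],1],
  [[0,0,8],[0,0,0],1],
  [[0,0,8],[0,0,0],1],
  [[0,0,8],[0,0,0],1],
])

```text
time_s: 8.75
tool_pos: [0.3794, -0.2382, 0.2341]
tcp_rot: [-180.0, -0.0, 47.4]
force: [-0.1, -0.1, -2.3]
opening: 0.0436
```

drive_tool([
  [[0,0,8],[0,0,0],1],
  [[0,0,8],[0,0,0],1],
  [[0,0,8],[0,0,0],1],
  [[0,0,8],[0,0,0],1],
  [[0,0,8],[0,0,0],1],
  [[0,0,8],[0,0,0],1],
  [[0,0,8],[0,0,0],1],
  [[0,0,8],[0,0,0],1],
  [[0,0,8],[0,0,0],1],
  [[0,0,8],[0,0,0],1],
  [[0,0,8],[0,0,0],1],
  [[0,0,8],[0,0,0],1],
  [[0,0,8],[0,0,0],1],
  [[0,0,8],[0,0,0],1],
  [[0,0,8],[0,0,0],1],
  [[0,0,8],[0,0,0],1],
  [[0,0,8],[0,0,0],1],
  [[0,0,4],[0,0,0],1],
  [[0,0,0],[0,0,0],1],
  [[0,0,0],[0,0,0],1],
])

```text
time_s: 10.75
tool_pos: [0.3794, -0.2386, 0.2342]
tcp_rot: [180.0, 0.0, -92.2]
force: [-0.1, -0.4, -0.8]
opening: 0.0434
```

drive_tool([
  [[0,0,0.5],[0,0,10],1],
  [[0,0,0],[0,0,15],1],
  [[0,0,0],[0,0,14],1],
  [[0,0,0],[0,0,6],1],
  [[0,0,0],[0,0,0],1],
  [[0,0,0],[0,0,0],1],
])

```text
time_s: 11.35
tool_pos: [0.3794, -0.2392, 0.1896]
tcp_rot: [-180.0, -0.0, -92.8]
force: [0.5, 1.0, -1.3]
opening: 0.0439
```

```bash
python3 - <<'E'
from h import *
o=bot.get_obs();print(o["tool_pos"],o["tcp_rot"],o["force"]);tp=o["tool_pos"]
ub=tp[2]-.085;out=[]
for c,x,y,w,h,s in(("scene",225,205,100,115,5),("top",310,215,55,115,5)):
  im=bot.snapshot(c)[:,:,::-1].copy();a=cv2.resize(im[y:y+h,x:x+w],None,fx=s,fy=s,interpolation=cv2.INTER_CUBIC)
  def dots(P,col):
    for u in proj(c,P):cv2.circle(a,tuple(int(v) for v in (u-[x-.5,y-.5])*s),2,col,-1)
  G=[(i*.022,j*.005,z) for i in(1,-1) for j in(1,-1) for z in(0,.1)]
  dots(place([tp[0],tp[1],ub,np.radians(-2.7)],G),(255,0,255))
  dots(place([.3796,-.2384,-.002,-.0466],[(i*.0305,j*.0135,.087) for i in(1,-1) for j in(1,-1)]),(0,255,255))
  dots(place([.3796,-.2384,-.002,-.0466],[(i*.0299,j,.08) for i in(1,-1) for j in(-.0148,-.0712)]),(0,255,0))
  out.append(a)
cv2.imwrite("pics/g.png",np.hstack(out))
E
```

```text
[ 0.37937503 -0.23922802  0.1895671 ] [-1.79978780e+02 -8.39689976e-03 -9.28439360e+01] [ 0.5314089   1.00255561 -1.33418697]
```

View pics/g.png

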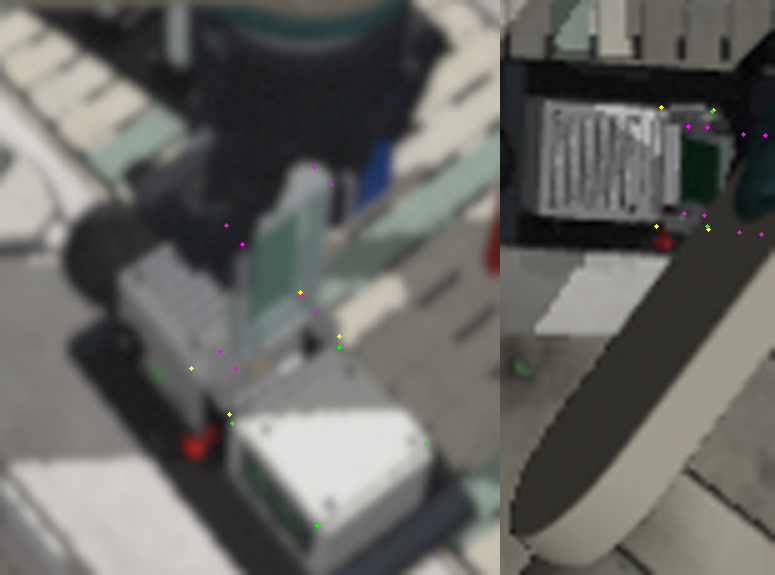

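```bash
python3 - <<'E'
from h import *
out=[]
for c,x,y,w,h,s in(("scene",260,230,44,60,10),("top",336,230,36,60,10)):
  im=np.mean([bot.snapshot(c)[:,:,::-1].astype(float) for _ in range(3)],0)
  a=cv2.resize(im[y:y+h,x:x+w],None,fx=s,fy=s,interpolation=cv2.INTER_CUBIC);a=np.clip(a*1.3,0,255).astype(np.uint8)
  for v in range(0,100,10):
    for q in range(0,100,10):cv2.circle(a,(int((v+.5)*s),int((q+.5)*s)),1,(0,255,255),-1)
  out.append(a)
cv2.imwrite("pics/i.png",np.hstack(out))
tp=bot.get_obs()["tool_pos"]
for c in("scene","top"):
  print(c,proj(c,place([tp[0],tp[1],tp[2]-.085,np.radians(-2.7)],[(i*.022,j*.005,z) for z in(0,.1) for i in(1,-1) for j in(1,-1) ])).round(1).tolist())
E
```

```text
scene [[284.7, 263.7], [287.7, 267.0], [268.6, 274.8], [271.5, 278.2], [287.4, 238.0], [290.7, 241.5], [269.7, 249.7], [273.0, 253.3]]
top [[347.1, 239.8], [351.0, 240.0], [346.4, 257.3], [350.3, 257.5], [358.1, 241.4], [362.5, 241.6], [357.3, 261.1], [361.7, 261.3]]
```

View pics/i.png

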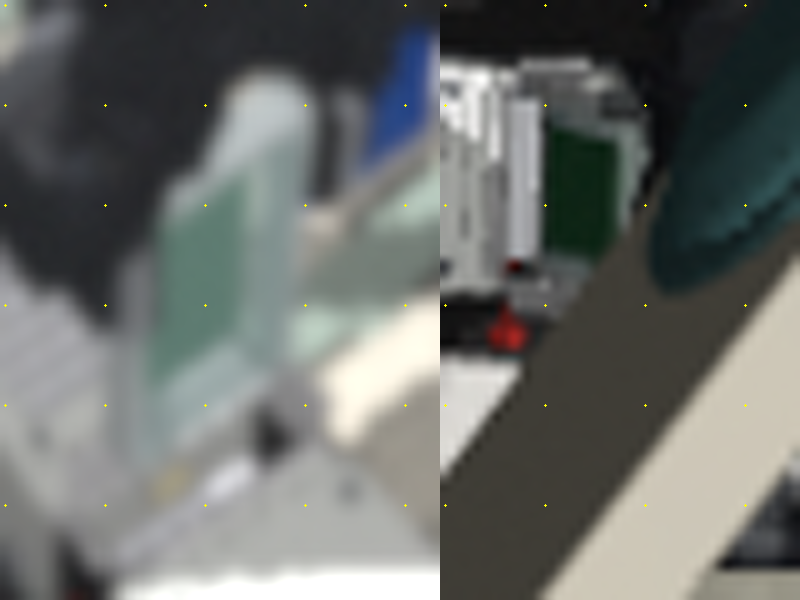

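drive_tool([
  [[0,0,0],[1.5,0.5,4],1],
  [[0,0,0],[0,0,5],1],
  [[0,0,0],[0,0,5],1],
  [[0,0,0],[0,0,3],1],
  [[0,0,0],[0,0,2],1],
  [[0,0,0],[0,0,1],1],
  [[0,0,0],[0,0,0],1],
])

```text
time_s: 12.45
tool_pos: [0.3787, -0.2406, 0.1692]
tcp_rot: [180.0, 0.0, -92.8]
force: [-0.7, 0.2, -0.8]
opening: 0.0435
```

drive_tool([
  [[0,0,0],[0,0,1],1],
  [[0,0,0],[0,0,2],1],
  [[0,0,0],[0,0,1],1],
  [[0,0,0],[0,0,0],1],
])

```text
time_s: 12.85
tool_pos: [0.3786, -0.2405, 0.1651]
tcp_rot: [180.0, 0.0, -92.9]
force: [-0.5, 0.6, -1.0]
opening: 0.0433
```

drive_tool([
  [[0,0,0],[0,0,1],1],
  [[0,0,0],[0,0,2],1],
  [[0,0,0],[0,0,1],1],
  [[0,0,0],[0,0,0],1],
])

```text
time_s: 13.25
tool_pos: [0.3786, -0.2405, 0.161]
tcp_rot: [180.0, 0.0, -92.9]
force: [0.2, -0.8, -0.9]
opening: 0.0435
```

drive_tool([
  [[0,0,0],[0,0,2],1],
  [[0,0,0],[0,0,3],1],
  [[0,0,0],[0,0,2],1],
  [[0,0,0],[0,0,1],1],
  [[0,0,0],[0,0,0],1],
])

```text
time_s: 13.75
tool_pos: [0.3786, -0.2406, 0.1531]
tcp_rot: [180.0, 0.0, -92.9]
force: [0.6, 0.3, -0.4]
opening: 0.0437
```

drive_tool([
  [[0,0,0],[0,0,2],1],
  [[0,0,0],[0,0,3],1],
  [[0,0,0],[0,0,4],1],
  [[0,0,0],[0,0,4],1],
  [[0,0,0],[0,0,2],1],
  [[0,0,0],[0,0,1],1],
  [[0,0,0],[0,0,0],1],
])

```text
time_s: 14.45
tool_pos: [0.3786, -0.2406, 0.1371]
tcp_rot: [180.0, 0.0, -92.9]
force: [0.0, -0.2, -0.7]
opening: 0.0435
```

drive_tool([
  [[0,0,0],[0,0,2],1],
  [[0,0,0],[0,0,2],1],
  [[0,0,0],[0,0,2],1],
  [[0,0,0],[0,0,1],1],
  [[0,0,0],[0,0,0],1],
])

```text
time_s: 14.95
tool_pos: [0.3788, -0.2407, 0.1304]
tcp_rot: [-180.0, -0.0, -92.9]
force: [-0.9, 0.6, 1.1]
opening: 0.0436
```

drive_tool([
  [[0,0,0],[0,0,2],1],
  [[0,0,0],[0,0,2],1],
  [[0,0,0],[0,0,2],1],
  [[0,0,0],[0,0,1],1],
  [[0,0,0],[0,0,0],1],
])

```text
time_s: 15.45
tool_pos: [0.3788, -0.2406, 0.1232]
tcp_rot: [-180.0, -0.0, -92.9]
force: [-0.6, -0.1, 2.0]
opening: 0.0436
```

drive_tool([
  [[0,0,0],[0,0,2],1],
  [[0,0,0],[0,0,2],1],
  [[0,0,0],[0,0,1],1],
  [[0,0,0],[0,0,0],1],
  [[0,0,0],[0,0,0],1],
  [[0,0,0],[0,0,0],1],
])

```text
time_s: 16.05
tool_pos: [0.3788, -0.2406, 0.1184]
tcp_rot: [-180.0, -0.0, -92.9]
force: [0.9, -0.6, 3.4]
opening: 0.0435
```

```bash
python3 - <<'E'
from h import *
ims=[];F=[]
for _ in range(8):
    ims.append(bot.snapshot("scene")[:,:,::-1].astype(float));o=bot.get_obs();F.append(o["force"])
print(o["tool_pos"],np.mean(F,0))
b=cv2.imread("pics/scene0.png").astype(float)
def red(im):
    x,y=255,275;r=im[y:y+35,x:x+25];m=(r[...,2]-np.maximum(r[...,0],r[...,1]))
    m=np.where(m>35,m,0);Y,X=np.indices(m.shape);return (x+(m*X).sum()/m.sum(),y+(m*Y).sum()/m.sum(),m.sum())
a=np.mean(ims,0);print(red(b),red(a))
s=7
def cr(i,x,y,w,h):return cv2.resize(i[y:y+h,x:x+w],None,fx=s,fy=s,interpolation=cv2.INTER_CUBIC)
cv2.imwrite("pics/j.png",np.clip(np.hstack([cr(b,250,235,50,80),cr(a,250,235,60,80)]),0,255))
k=place([.379,-.24,0,-.0466],[(-.04,0,z) for z in(.05,.035)]);print(proj("scene",k))
E
```

```text
[ 0.37875161 -0.24062544  0.11832551] [ 0.84473177 -0.15067023  3.41322127]
(np.float64(264.3640985529918), np.float64(293.0148611654282), np.float64(2557.0)) (np.float64(264.1501716824884), np.float64(296.1351242173298), np.float64(1237.75))
[[263.11467533 293.18616805]
 [263.04264308 296.17887096]][ WARN:0@10.843] global loadsave.cpp:1063 imwrite_ Unsupported depth image for selected encoder is fallbacked to CV_8U.
```

View pics/j.png

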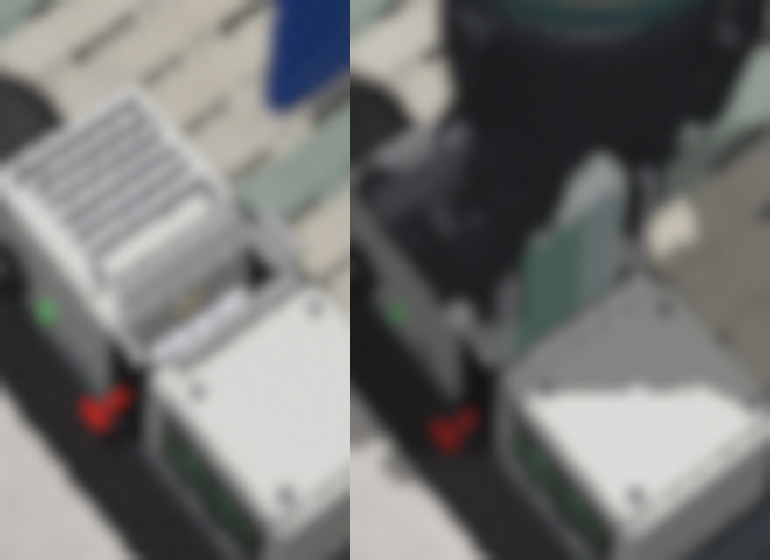

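drive_tool([
  [[0,0,0],[0,0,1],1],
  [[0,0,0],[0,0,0.5],1],
  [[0,0,0],[0,0,0],1],
  [[0,0,0],[0,0,0],1],
  [[0,0,0],[0,0,0],1],
  [[0,0,0],[0,0,0],1],
])

```text
time_s: 17.05
tool_pos: [0.3787, -0.2406, 0.1168]
tcp_rot: [-180.0, 0.0, -92.9]
force: [2.0, 0.6, 4.7]
opening: 0.0438
```

```bash
python3 - <<'E'
from h import *
ims=[];F=[]
for _ in range(10):
    ims.append(bot.snapshot("scene")[:,:,::-1].astype(float));o=bot.get_obs();F.append(o["force"])
print(o["time_s"],o["tool_pos"],o["tcp_rot"],np.mean(F,0),np.std(F,0),o["opening"])
def red(im):
    x,y=255,275;r=im[y:y+35,x:x+25];m=(r[...,2]-np.maximum(r[...,0],r[...,1]));m=np.where(m>.4*m.max(),m,0);Y,X=np.indices(m.shape);return x+(m*X).sum()/m.sum(),y+(m*Y).sum()/m.sum()
print(red(cv2.imread("pics/scene0.png").astype(float)),red(np.mean(ims,0)))
E
```

```text
17.55 [ 0.37871066 -0.24061147  0.11680356] [-1.79992081e+02  3.51495097e-03 -9.28547419e+01] [ 1.45667155 -0.11160276  3.46347901] [0.51600732 0.5002187  0.31072428] 0.04367288467959376
(np.float64(264.32130434782607), np.float64(293.0969565217391)) (np.float64(264.2592729422196), np.float64(296.41658046401653))
```

```bash
python3 -c "
from bench import bot
print(bot.close_job());print(bot.get_obs()['time_s'])"
```

```text
the job is handed in; nothing more can be done
None
the job is handed in; nothing more can be done
```

The green glass is in the meter's well with the shutter pressed open. The arm was holding it there when I handed the job in at about 17.6 s; the close call reports no verdict. I gripped it by its two frosted narrow sides, lifted it clear of the carrier and turned it 192°. I then lowered it in and pressed in steps of 1–3 mm.

**Last checks**
- **Grip:** the opening was 43.7 mm on the 44 mm glass, the tool was vertical, and lateral force was about 1.5 N.
- **Shutter depth, tab and tool height:** the red tab dropped 3.3 px in the scene view, about 16.5 mm. The tool height gives the same figure; 12 mm is needed.
- **Shutter depth, force:** the upward force was about 3.5 N, which reads as only about 11–12 mm. It varies by several tenths of a newton and never showed the stop, so I trusted the tab and the tool height.
- **Coat:** pictures taken just above the well showed the coat on the lamp side.
- **Centring:** those pictures suggested the glass was 1–3 mm off the well axis, so I shifted it about 1.5 mm before lowering. It then went in with no contact force until it reached the shutter.
- **Not checked:** I did not measure the other glasses, the bottle or the handset again at the end. The planned path cleared them, and no unexpected force showed in the readings.

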